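# Shut the battery drawer and hold the cover at the index arm's angle

### The job

The instrument's battery drawer has been loaded: with the top cover still down, push the drawer fully home. Then take the cover by its handle and swing it up until it is level with (parallel to) the index arm on the right side, and finish holding it still at that angle with the gripper, because it falls shut if let go. Leave the index arm as it is set, and do not disturb the other things on the bench.

Things in the scene. Friction and masses are not known exactly. Their poses are not given: they have to be found in the camera images.
- unit: Bench instrument under repair, a grey sheet-metal case fixed to the bench: 200 (x) by 220 (y) by 105 mm high. Origin at the centre of its underside; x points to its back, y to its left side, z up. Its top is closed by a hinged cover, a drawer comes out of its left (+y) side, and on its right (-y) side, from y = -115 to -132 mm, stand a thin curved scale bar and the index arm.
- cover (a joint): Angle (rad) of the aluminium cover: 0 = shut (lying level), growing as its front edge (the unit's -x side) swings up, up to 1.5. The cover is a plate 166 by 200 by 5 mm, about 0.35 kg, hinged along its back edge. The hinge is free and has no stay: let go, the cover falls shut.
- cover_hinge (a point): Point on the hinge line of the cover, at the middle of its width, 70 mm behind the unit's centre and 108 mm above the bench. The hinge line runs along y. The axes turn with the cover: with the cover shut they are the unit's axes; the plate extends from here along -x.
- cover_grip (a point): Middle of the cover's handle: a round dark bar, 12 mm thick, running along y, 100 mm long between two posts, standing above the cover near its front edge. In the axes of cover_hinge it lies at x = -140, z = +43 mm (its underside 34 mm clear above the plate); it swings with the cover. A gripper from above can straddle the bar, which can turn between the fingers.
- index (a joint): Angle (rad) of the index arm above level, measured like joint cover (the two share the hinge line): this is the marked angle, somewhere from 0.6 to 1.1. A stiff pivot holds it; it must stay as set.
- index_tip (a point): Tip of the index arm: a flat brass bar 168 mm long, 14 mm wide and 6 mm thick, pivoted on the cover's hinge line 120 mm to the right (-y) of the middle of the cover, pointing forward and up along the curved scale bar. The axes turn with the arm, which extends from the pivot to the tip along its own -x. When the cover is at the marked angle, the cover and the arm are parallel, seen from the side.
- drawer (a joint): How far (m) the battery drawer stands out of the unit's left side: 0 = fully home against its stop, at most 0.1. It slides along the unit's y with about 1.5 N of friction and stays where it is left.
- drawer_grip (a point): Middle of the drawer's handle: a round steel bar, 10 mm thick, 80 mm long along the unit's x, 74 mm above the bench and 35 mm out from the drawer's black front (132 mm wide, 46 mm high, lower edge 50 mm above the bench). With the drawer home it lies 151 mm to the left (+y) of the unit's centre. Push it along the unit's -y to shut the drawer.
- driver_grip (a point): Bystander: screwdriver 170 mm long lying in front of the unit; point on its handle.
- spool_mid (a point): Bystander: aluminium solder spool, 52 mm across, 45 mm high, standing to the right of the unit; its centre.
- flux_mid (a point): Bystander: amber bottle, 40 mm across, 85 mm high, standing behind the unit; its centre.
- tape_mid (a point): Bystander: roll of brown tape lying flat, 90 mm across, 22 mm high, behind the unit to the left; its centre.
- tray_mid (a point): Bystander: white parts tray 70 by 100 by 22 mm, in front of the unit to the left; its centre.
- meter_mid (a point): Bystander: grey multimeter 170 by 85 by 34 mm, lying on the right; its centre.
- pot_mid (a point): Bystander: open steel pot 76 mm across, 85 mm high, on the left; its centre.

How it is judged:
On the way, in this order (a step that is already met when the one before it is completed fails the run):
1. the drawer is pushed fully home while the cover is still down (value of joint drawer below 0.004 m and value of joint cover below 0.08 rad), for 0.2 s.
2. the cover is swung up level with the index arm and held by the gripper (value of joint drawer below 0.004 m and angle between the x axis of cover_hinge and the x axis of index_tip, either way round below 0.07 rad and contact force between the fingers and cover above 0.3 N), for 0.3 s.
At the end, for the whole second after the job is handed in: The drawer is within 4 mm of fully home; the cover is parallel to the index arm within 0.07 rad (4 degrees), at rest (under 0.05 rad/s) and carried by the gripper's fingers; this holds through the last second (all of step 2 and velocity of joint cover between -0.05 and 0.05 rad/s and value of joint cover above 0.5 rad); the arm keeps its last pose, push and grip.
It fails at once if the index arm is moved (its tip by more than 8 mm) (distance of index_tip from where it was at the start of the episode above 0.008 m).
It fails at once if one of the other things on the bench is disturbed (moved more than 25 mm) (distance of any of driver_grip, spool_mid, flux_mid, tape_mid, tray_mid, meter_mid, pot_mid from where it was at the start of the episode above 0.025 m).
It also fails if it takes over 48 s, if anything falls off the work surface, if the arm or the gripper's body presses on something with over 40 N, if the wrist force passes 120 N, or if a joint passes its speed limit or range.

### The arm

A 6-joint arm with a two-finger parallel gripper is mounted at the origin on the work surface. World frame = base frame: x ahead of the robot, y to its left, z up, the work surface at z = 0. Lengths are in m, angles in rad, forces in N, time in s.
With the tool pointing down it reaches from about 0.35 to 0.85 m from the base axis. Payload 8.1 kg.
Tool frame: the origin (TCP) lies between the finger pads; the fingertips stand 8 mm ahead of it and the grasp point (between the pads) lies 11 mm behind it (robot.tip_reach is the y of the fingertips in the tool frame, in m); y points along the fingers, z is the direction in which the jaws open and shut, and the axes are right-handed (so a half turn about y gives the same grasp; the last joint's range is limited). The gripper opens to 93 mm and grips with 3 to 60 N. Pads are 15 mm wide; open, the fingers measure 128 mm over their backs; the gripper's body (75 mm by 188 mm) begins 65 mm behind the grasp point.
Start: joints at [-0.085, 0.13, 1.488, -0, 1.523, -0.085], TCP at [0.6, 0, 0.227] pointing down, gripper open.
Joint ranges: [-2.96, 2.96], [-0.89, 2.26], [0.02, 2.5], [-1.34, 4.48], [0, 2.73], [-2.66, 2.66]. Speed limits (rad/s): [2.39, 2.39, 2.79, 3.14, 3.14, 3.14].

### API

Orientations are given as a rotation vector (axis times angle).
In Python, from plant import robot gives the robot as it stands.
- The arm moves only by the tool carry_out, never from a script. Its argument "increments" is a list of rows, each an object with "linear": the shift along the tool's x, y, z in m, a list of three; "yaw": the turn about the tool's y in rad. A call has 1 to 5 rows; each row is the pose to reach, as a shift and turn from the pose measured when the call began, along the tool's axes at that moment; what a row does not reach only later rows make up. A row lasts 1/8 s, in which the tool goes at most 62.5 mm and 10.7 degrees, less where a joint would pass 70% of its speed; a pose out of reach is approached as far as the arm can. A call with a gripper value outside its range is refused whole. "gripper" is the opening, from 0 (shut) to 1 (fully open), set as the call begins (left out, the last holds). The fingers move at their own pace and stop on an object; "newtons" is the grip in N (left out, the last holds). Time passes only in rows, so rows that repeat a pose let the fingers close. It gives the time, the measured TCP pose, the force and the opening at its end, in the units of the state.
- robot.read_state(): the state, without advancing time (a new reading comes with each control period).
- robot.read_camera(name): name is "scene" or "side" or "wrist"; returns the picture (420x560x3 uint8, blue, green, red); there is no depth.
- robot.camera_params(name): a dict with "fov_y" (degrees; the focal length in pixels is half the picture's height over the tangent of half this angle, whatever the lens; pixels are square), "cx", "cy" (the principal point, pixels), "R" (3x3) and "t" (3): a world point X has camera coordinates R X + t. Camera axes: x right, y down, z forward; pixel columns grow to the right and rows downward; lengths in m; the calibration is good to about 2 mm. A picture is of the moment at which its call begins: read the wrist's pose just before it. camera_params takes no time and is no camera call; for the wrist camera it gives the pose at the moment of the call.
- robot.close_job(): hands the job in, once; it reports no verdict.
The state is a dict: "t": time; "q": joint angles; "dq": joint speeds; "joint_torque": joint torques, N m; "tool_pos": TCP position; "orientation": TCP orientation; "force": force on the tool from outside, world axes, zero at the start; "wrist_torque": the same for the moment, N m; "opening": finger opening in m.
Only numpy, scipy, OpenCV 4.12 (cv2) and the standard library are available. Lean on these libraries where they do the work, as an engineer would, in place of code of your own. Each camera call takes 0.05 s, during which the arm holds its last target.

## Working session

There is one attempt and no reset: what is moved stays moved. The work goes in short steps, Python scripts to look and compute and a tool call to move; the robot and the scene stay as the last step left them, time stands still between calls to the robot, and variables do not carry over. Pictures are saved under pics/ and viewed, and the job is handed in when it is done.

Besides the shell and the picture viewer there is one more tool, called after "Emit:" as name(argument=value, ...), one argument or row to a line, values as JSON. carry_out: Moves the arm, as the interface text tells. Its arguments: {"type":"object","properties":{"increments":{"type":"array","items":{"type":"object","properties":{"linear":{"type":"array","items":{"type":"number"}},"yaw":{"type":"number"}}}},"gripper":{"type":"number"},"newtons":{"type":"number"}},"required":["increments"]}

```bash
ls; mkdir -p pics; python3 - <<'E'
from plant import robot
import cv2,numpy as np
s=robot.read_state();print(s)
for n in("scene","side","wrist"):
    p=robot.camera_params(n);print(n,p)
    cv2.imwrite(f"pics/{n}0.png",robot.read_camera(n))
E
```

```text
pics
{'t': 0.0, 'q': array([-8.54042311e-02,  1.31107937e-01,  1.48926981e+00, -5.27309331e-06,
        1.52300255e+00, -8.53913094e-02]), 'dq': array([ 1.27460810e-03, -1.08872018e-03, -3.01935174e-04, -5.34028246e-04,
        2.55202736e-06,  1.52087883e-03]), 'joint_torque': array([-1.61290725e-03, -5.59853125e+01, -4.91755986e+01,  7.67333270e-02,
        3.59135563e-02, -2.97389461e-04]), 'tool_pos': array([5.99450292e-01, 6.49124613e-05, 2.25624432e-01]), 'orientation': array([-1.21039697,  1.21059035, -1.20825762]), 'force': array([0.16439148, 0.18073142, 0.89028408]), 'wrist_torque': array([-0.00463399,  0.00700684,  0.00881731]), 'opening': 0.09280030659707425}
scene {'fov_y': 52.71248066899944, 'cx': 280.4038749178097, 'cy': 204.7214918692599, 'R': array([[ 0.54930093,  0.83558905, -0.00770881],
       [ 0.45179756, -0.30473872, -0.83845887],
       [-0.70295623,  0.45708342, -0.54491035]]), 't': array([-0.31431927, -0.15932025,  1.68615289])}
side {'fov_y': 50.67027864589172, 'cx': 277.1062722657689, 'cy': 207.24838392286048, 'R': array([[ 0.78510997, -0.61934845, -0.00313563],
       [-0.35631683, -0.44752837, -0.82021745],
       [ 0.50659712,  0.64507818, -0.57204326]]), 't': array([-0.44271217,  0.31752701,  0.94174575])}
wrist {'fov_y': 65.22615968477922, 'cx': 276.92165936403757, 'cy': 214.75400490712056, 'R': array([[ 9.99998759e-01,  1.43719353e-04, -1.56870448e-03],
       [ 5.96330243e-04, -9.56255385e-01,  2.92532534e-01],
       [-1.45803952e-03, -2.92533106e-01, -9.56254284e-01]]), 't': array([-0.60059709, -0.03278668,  0.39358714])}
```

View pics/scene0.png

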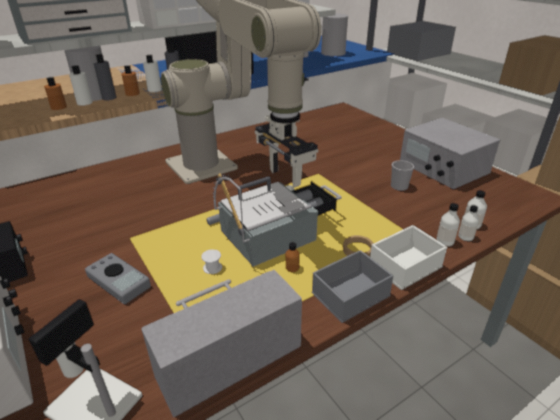

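View pics/side0.png

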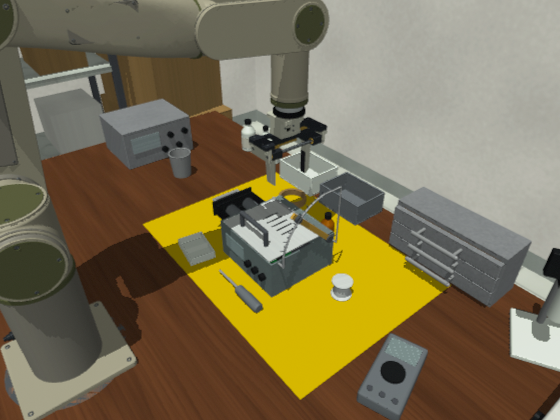

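View pics/wrist0.png

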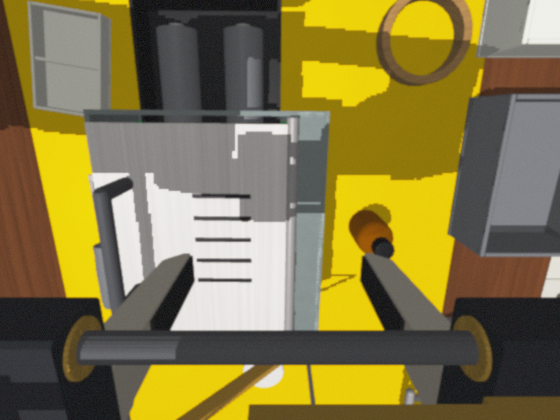

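```bash
python3 - <<'E'
import cv2
a=cv2.imread("pics/scene0.png")[150:310,180:460];cv2.imwrite("pics/sc1.png",cv2.resize(a,None,fx=2.8,fy=2.8,interpolation=2))
a=cv2.imread("pics/side0.png")[160:320,170:370];cv2.imwrite("pics/sd1.png",cv2.resize(a,None,fx=3.7,fy=3.7,interpolation=2))
E
```

```text
(no output)
```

View pics/sc1.png

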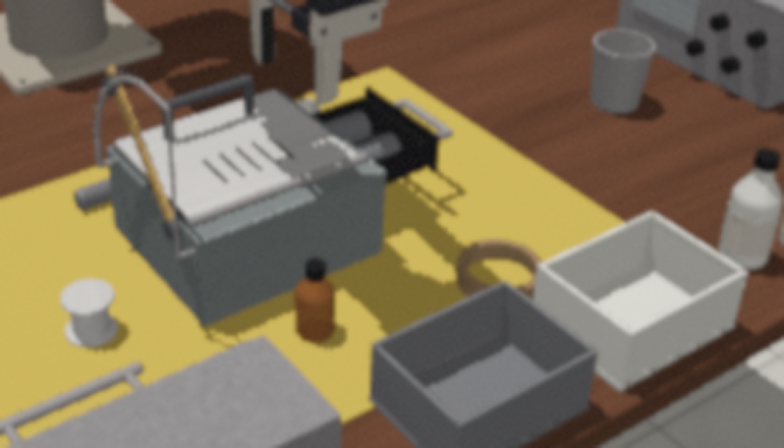

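View pics/sd1.png

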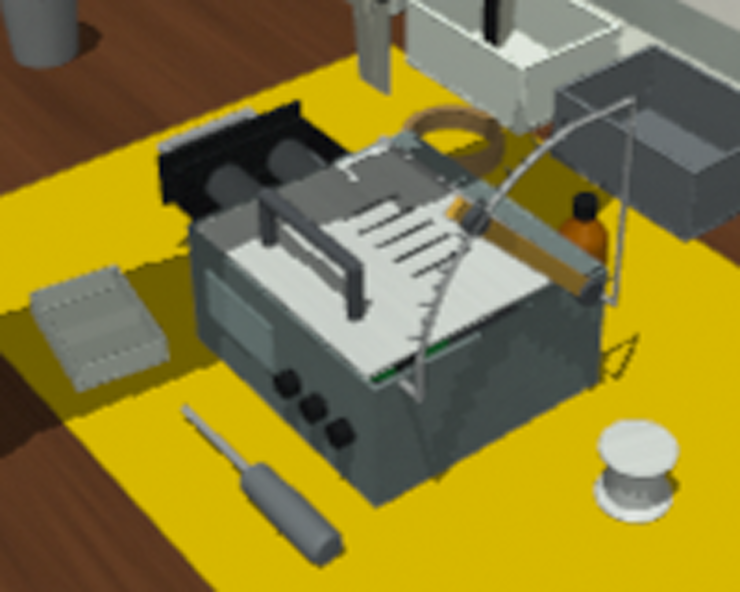

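```bash
cat >h.py <<'E'
import numpy as np
def ray(p,u,v,h=420):
    f=h/2/np.tan(np.radians(p["fov_y"])/2)
    R=np.array(p["R"]);t=np.array(p["t"])
    d=R.T@np.array([(u-p["cx"])/f,(v-p["cy"])/f,1]);return -R.T@t,d/np.linalg.norm(d)
def plane(p,u,v,n,k):
    c,d=ray(p,u,v);return c+d*(k-np.dot(n,c))/np.dot(n,d)
def onz(p,u,v,z):return plane(p,u,v,np.array([0,0,1.]),z)
def proj(p,X):
    f=210/np.tan(np.radians(p["fov_y"])/2);c=np.array(p["R"])@X+p["t"];return c[:2]/c[2]*f+[p["cx"],p["cy"]]
E
python3 - <<'E'
from h import *
from plant import robot
np.set_printoptions(precision=4,suppress=True)
W,S,D=[robot.camera_params(n) for n in("wrist","scene","side")]
for l,c,u,v,z in [("FL",W,85,112,.105),("BL",W,328,112,.105),("hinge1",W,293,118,.11),("hinge2",W,294,328,.11),("bar1",W,97,192,.151),("bar2",W,115,308,.151),
 ("barF end",W,105,185,.157),
 ("dr1",S,180+400/2.8,150+104/2.8,.079),("dr2",S,180+448/2.8,150+132/2.8,.079),
 ("BLs",S,180+385/2.8,150+168/2.8,.105),("BRs",S,180+205/2.8,150+240/2.8,.105),
 ("FLd",D,170+193/3.7,160+225/3.7,.105),("FRd",D,170+378/3.7,160+382/3.7,.105),("BLd",D,170+405/3.7,160+137/3.7,.105),("BRd",D,170+605/3.7,160+270/3.7,.105),
 ("dr1d",D,170+162/3.7,160+143/3.7,.079),("dr2d",D,170+252/3.7,160+112/3.7,.079),
 ("pot",S,402,188,0)]:
    print(l,onz(c,u,v,z))
E
```

```text
FL [0.4444 0.0857 0.105 ]
BL [0.6425 0.0857 0.105 ]
hinge1 [0.6138 0.0811 0.11  ]
hinge2 [ 0.6176 -0.1164  0.11  ]
bar1 [0.4694 0.0296 0.151 ]
bar2 [ 0.4685 -0.0676  0.151 ]
barF end [0.4792 0.036  0.157 ]
dr1 [0.5116 0.2057 0.079 ]
dr2 [0.5899 0.2121 0.079 ]
BLs [0.6385 0.0851 0.105 ]
BRs [ 0.6409 -0.1301  0.105 ]
FLd [0.4462 0.0825 0.105 ]
FRd [ 0.448  -0.1289  0.105 ]
BLd [0.6336 0.0771 0.105 ]
BRd [ 0.6382 -0.1358  0.105 ]
dr1d [0.5029 0.2204 0.079 ]
dr2d [0.5838 0.2137 0.079 ]
pot [0.5723 0.5228 0.    ]
```

```bash
python3 - <<'E'
import cv2
a=cv2.imread("pics/wrist0.png")[90:345,60:350];cv2.imwrite("pics/w1.png",cv2.resize(a,None,fx=2.3,fy=2.3,interpolation=2))
E
```

```text
(no output)
```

View pics/w1.png

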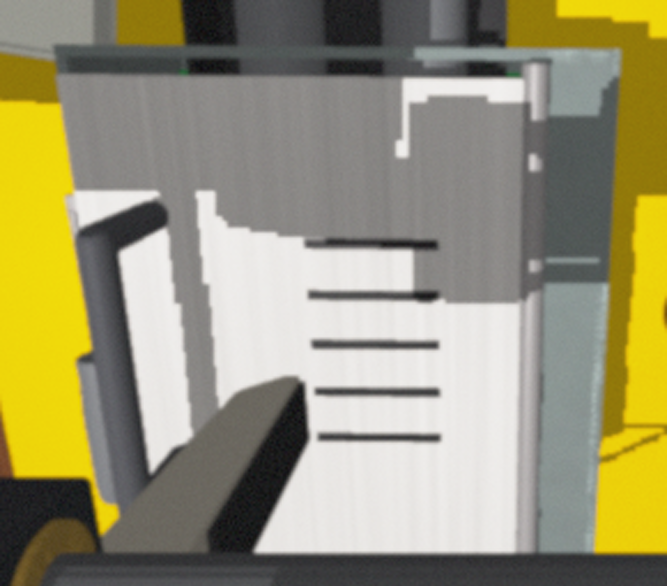

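```bash
python3 - <<'E'
from h import *
from plant import robot
import cv2
np.set_printoptions(precision=4,suppress=True)
psi=.01;n=np.array([-np.sin(psi),np.cos(psi),0]);ex=np.array([np.cos(psi),np.sin(psi),0]);c0=np.array([.543,-.023,0])
for nm,roi in(("scene",(150,250,205,260)),("side",(200,250,280,340))):
    im=cv2.imread(f"pics/{nm}0.png");p=robot.camera_params(nm)
    h=cv2.cvtColor(im,cv2.COLOR_BGR2HSV)
    m=cv2.inRange(h,(8,90,60),(22,215,255))
    k=np.zeros_like(m);r=roi;k[r[0]:r[1],r[2]:r[3]]=m[r[0]:r[1],r[2]:r[3]]
    N,L,st,_=cv2.connectedComponentsWithStats(k)
    i=1+np.argmax(st[1:,4]);k=(L==i).astype(np.uint8)
    print(nm,st[i])
    v,u=np.nonzero(k);vx,vy,x0,y0=cv2.fitLine(np.c_[u,v].astype(np.float32),cv2.DIST_HUBER,0,.01,.01).ravel()
    s=(u-x0)*vx+(v-y0)*vy
    P=[plane(p,x0+vx*q,y0+vy*q,n,n@c0-.12) for q in(s.min(),s.max())]
    d=P[1]-P[0];print(P, np.linalg.norm(d),"ang",np.arctan2(d[2],-(d@ex)))
    o=im.copy();o[k>0]=(255,0,255);a=np.hstack([im[r[0]-10:r[1]+10,r[2]-10:r[3]+10],o[r[0]-10:r[1]+10,r[2]-10:r[3]+10]]);cv2.imwrite(f"pics/m_{nm}.png",cv2.resize(a,None,fx=4,fy=4,interpolation=0))
E
```

```text
scene [216 180  26  48 396]
[array([ 0.5036, -0.1434,  0.2121]), array([ 0.59  , -0.1425,  0.1062])] 0.13665917377543182 ang -2.2550894383974898
side [301 219  28  21 169]
[array([ 0.52  , -0.1432,  0.2027]), array([ 0.6094, -0.1423,  0.1097])] 0.129045610766703 ang -2.336195975364417
```

View pics/m_scene.png

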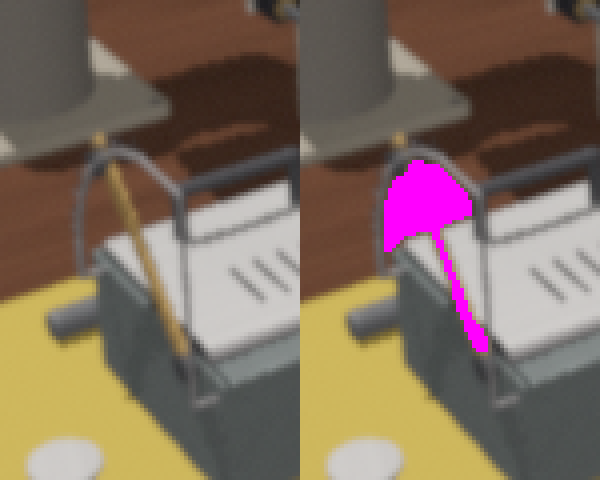

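View pics/m_side.png

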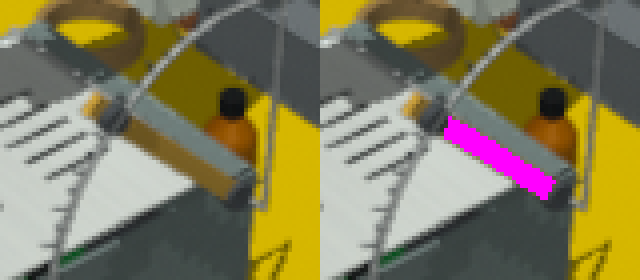

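```bash
python3 - <<'E'
from h import *
from plant import robot
import cv2
np.set_printoptions(precision=4,suppress=True)
S,D=[robot.camera_params(n) for n in("scene","side")]
def trv(a,b):
    (c1,d1),(c2,d2)=a,b
    A=np.c_[d1,-d2];s=np.linalg.lstsq(A,c2-c1,rcond=None)[0];p,q=c1+s[0]*d1,c2+s[1]*d2
    return (p+q)/2,np.linalg.norm(p-q)
tS=(195+99/4,140+137/4);tD=(270+97/4,190+104/4)
print("tip",trv(ray(S,*tS),ray(D,*tD)))
n=np.array([-.01,1,0]);c0=np.array([.543,-.023,0]);
for y in(-.12,-.125):
  k=n@c0+y
  for p,a,b in((S,(195+182/4,140+352/4),tS),(D,(270+225/4,190+176/4),tD)):
    A,B=plane(p,*a,n,k),plane(p,*b,n,k);d=B-A
    print(y,A,B,np.linalg.norm(d),np.arctan2(d[2],-d[0]),"from hinge",np.arctan2(B[2]-.108,.615-B[0]))
E
```

```text
tip (array([ 0.4972, -0.1454,  0.2281]), np.float64(0.0018086298025707115))
-0.12 [ 0.5942 -0.1425  0.107 ] [ 0.4942 -0.1435  0.227 ] 0.1562361253315851 0.8762456011484346 from hinge 0.778006037687722
-0.12 [ 0.6054 -0.1424  0.1219] [ 0.4996 -0.1434  0.2249] 0.1477670416788453 0.7719816900736834 from hinge 0.791897074533988
-0.125 [ 0.6041 -0.1474  0.115 ] [ 0.5053 -0.1484  0.2336] 0.1543871382084413 0.8762456011484347 from hinge 0.8527846073823505
-0.125 [ 0.6002 -0.1474  0.1276] [ 0.4952 -0.1485  0.2298] 0.14651689053478734 0.7719816900736836 from hinge 0.7936415601630329
```

```bash
cat >st.py <<'E'
from plant import robot
import numpy as np
from scipy.spatial.transform import Rotation as Ro
np.set_printoptions(precision=4,suppress=True)
s=robot.read_state();R=Ro.from_rotvec(s["orientation"]).as_matrix()
print(s["t"],s["tool_pos"],s["force"],s["opening"]);print(R)
def to(x):print(x,"->",R.T@(np.array(x)-s["tool_pos"]))
E
python3 - <<'E'
from st import *
to([.547,.255,.227]);to([.547,.255,.07])
E
```

```text
0.15 [0.5996 0.     0.2258] [ 0.1752 -0.3189  0.4392] 0.09312085074818925
[[ 0.     -0.0014  1.    ]
 [-1.      0.0001  0.    ]
 [-0.0001 -1.     -0.0014]]
[0.547, 0.255, 0.227] -> [-0.255  -0.0011 -0.0526]
[0.547, 0.255, 0.07] -> [-0.2549  0.1559 -0.0524]
```

Emit:
carry_out(
  increments=[
    {"linear":[-0.06,0,-0.01]},
    {"linear":[-0.12,0,-0.025]},
    {"linear":[-0.18,0,-0.04]},
    {"linear":[-0.24,0,-0.052]},
    {"linear":[-0.255,0.03,-0.052]},
  ],
  gripper=0,
  newtons=30,
)

```text
$.increments[0]: bad value
```

```bash
python3 - <<'E'
from st import *
import cv2
to([.547,.255,.07])
from h import *
for n in("wrist","scene"):cv2.imwrite(f"pics/{n}2.png",robot.read_camera(n))
p=robot.camera_params("wrist");np.save("w2.npy",p,allow_pickle=True)
E
```

```text
0.15 [0.5996 0.     0.2258] [ 0.1752 -0.3189  0.4392] 0.09312085074818925
[[ 0.     -0.0014  1.    ]
 [-1.      0.0001  0.    ]
 [-0.0001 -1.     -0.0014]]
[0.547, 0.255, 0.07] -> [-0.2549  0.1559 -0.0524]
```

View pics/wrist2.png

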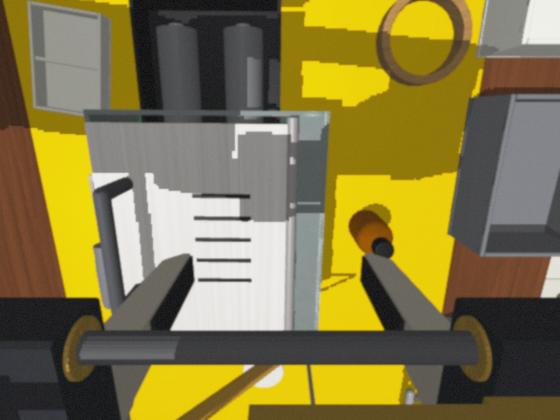

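The call was refused because it left out yaw, so the arm has not moved. I'll add yaw and send it again.

Emit:
carry_out(
  increments=[
    {"linear":[-0.06,0,-0.01],"yaw":0},
    {"linear":[-0.12,0,-0.025],"yaw":0},
    {"linear":[-0.18,0,-0.04],"yaw":0},
    {"linear":[-0.24,0,-0.052],"yaw":0},
    {"linear":[-0.255,0.03,-0.052],"yaw":0},
  ],
  gripper=0,
  newtons=30,
)

```text
t: 0.88
tool_pos: [0.5481, 0.2595, 0.199]
orientation: [-1.206, 1.204, -1.206]
force: [0.2, -1.2, -0.4]
opening: 0.0473
```

```bash
python3 - <<'E'
from st import *
import cv2
to([.547,.255,.07])
for n in("wrist","scene"):cv2.imwrite(f"pics/{n}2.png",robot.read_camera(n))
E
```

```text
0.875 [0.5481 0.2595 0.199 ] [ 0.2155 -1.1538 -0.4389] 0.04730448135124044
[[ 0.004   0.0043  1.    ]
 [-1.      0.003   0.004 ]
 [-0.0029 -1.      0.0043]]
[0.547, 0.255, 0.07] -> [ 0.0048  0.1289 -0.0017]
```

View pics/wrist2.png

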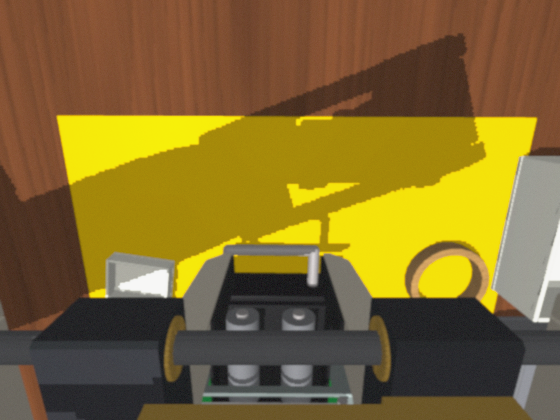

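View pics/scene2.png

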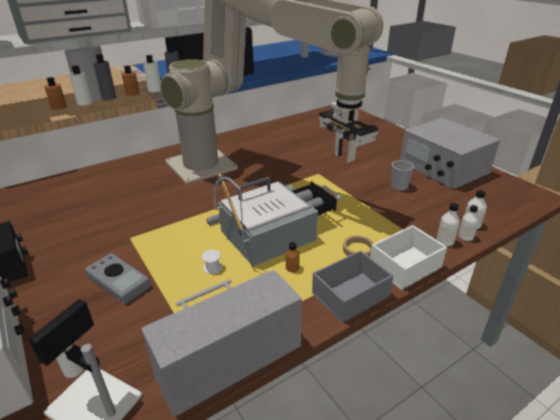

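```bash
python3 - <<'E'
from st import *
from h import *
W=robot.camera_params("wrist")
for u,v in((225,244),(225,252),(316,244),(316,252)):print(onz(W,u,v,.076))
to([.547,.255,.07])
E
```

```text
0.975 [0.5451 0.2563 0.1924] [-1.0187 -1.3417 -1.3923] 0.039335283634353964
[[ 0.003  -0.0065  1.    ]
 [-1.     -0.0017  0.003 ]
 [ 0.0017 -1.     -0.0065]]
[0.499  0.2277 0.076 ]
[0.4986 0.2198 0.076 ]
[0.5812 0.2282 0.076 ]
[0.5815 0.2203 0.076 ]
[0.547, 0.255, 0.07] -> [0.0011 0.1224 0.0027]
```

Emit:
carry_out(
  increments=[
    {"linear":[-0.003,0.03,-0.003],"yaw":0},
    {"linear":[-0.003,0.075,-0.004],"yaw":0},
    {"linear":[-0.003,0.11,-0.004],"yaw":0},
    {"linear":[-0.003,0.122,-0.004],"yaw":0},
    {"linear":[-0.003,0.122,-0.004],"yaw":0},
  ],
  gripper=0,
)

```text
t: 1.6
tool_pos: [0.5405, 0.2584, 0.0707]
orientation: [-1.217, 1.212, -1.206]
force: [1.2, 0.4, 1.1]
opening: 0.0005
```

```bash
python3 - <<'E'
from st import *
import cv2
to([.541,.14,.07])
for n in("scene","side"):
  im=robot.read_camera(n); cv2.imwrite(f"pics/{n}3.png",im)
a=cv2.imread("pics/scene3.png")[110:270,200:440];cv2.imwrite("pics/sc3.png",cv2.resize(a,None,fx=3,fy=3,interpolation=2))
E
```

```text
1.6 [0.5405 0.2584 0.0707] [1.1865 0.3914 1.1416] 0.0004998563571827119
[[ 0.0022 -0.0072  1.    ]
 [-1.     -0.0021  0.0022]
 [ 0.0021 -1.     -0.0072]]
[0.541, 0.14, 0.07] -> [0.1184 0.0009 0.0003]
```

View pics/sc3.png

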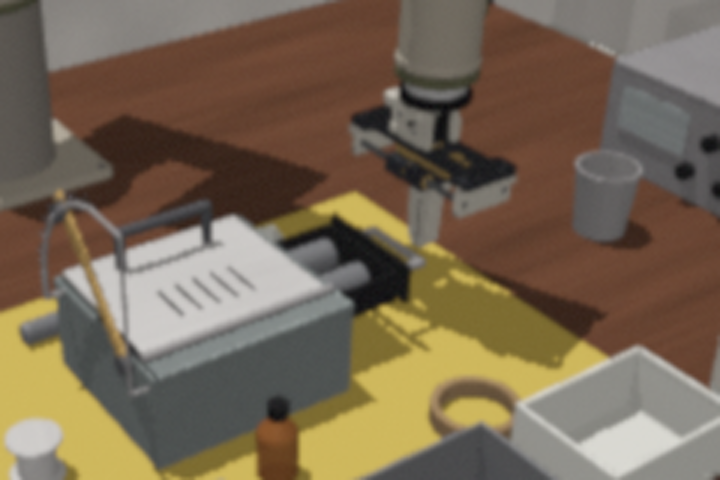

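The closed fingers are just outside the drawer handle (crop 395,245). Now I'll push slowly along -y.

Emit:
carry_out(
  increments=[
    {"linear":[0.025,0.001,0],"yaw":0},
    {"linear":[0.05,0.001,0],"yaw":0},
    {"linear":[0.075,0.001,0],"yaw":0},
    {"linear":[0.095,0.001,0],"yaw":0},
    {"linear":[0.105,0.001,0],"yaw":0},
  ],
)

```text
t: 2.33
tool_pos: [0.5432, 0.1535, 0.0731]
orientation: [-1.211, 1.209, -1.207]
force: [0.2, 2.7, 1.0]
opening: 0.0005
```

Emit:
carry_out(
  increments=[
    {"linear":[0.003,0,0],"yaw":0},
    {"linear":[0.006,0,0],"yaw":0},
    {"linear":[0.008,0,0],"yaw":0},
  ],
)

```text
t: 2.7
tool_pos: [0.5434, 0.1459, 0.0733]
orientation: [-1.211, 1.208, -1.207]
force: [0.5, 2.3, 0.6]
opening: 0.0007
```

Still around 2 N of friction, so I'll keep creeping in until it meets the stop.

Emit:
carry_out(
  increments=[
    {"linear":[0.003,0,0],"yaw":0},
    {"linear":[0.006,0,0],"yaw":0},
    {"linear":[0.006,0,0],"yaw":0},
  ],
)

```text
t: 3.08
tool_pos: [0.5434, 0.1404, 0.0733]
orientation: [-1.21, 1.209, -1.206]
force: [-0.7, 5.0, 0.6]
opening: 0.0002
```

Emit:
carry_out(
  increments=[
    {"linear":[0.002,0,0],"yaw":0},
    {"linear":[0.004,0,0],"yaw":0},
    {"linear":[0.004,0,0],"yaw":0},
  ],
)

```text
t: 3.45
tool_pos: [0.5434, 0.1401, 0.0734]
orientation: [-1.206, 1.21, -1.202]
force: [0.3, 19.2, -1.5]
opening: 0.0005
```

Emit:
carry_out(
  increments=[
    {"linear":[0.0,0,0],"yaw":0},
    {"linear":[-0.03,0,0],"yaw":0},
    {"linear":[-0.04,-0.05,-0.02],"yaw":0},
    {"linear":[-0.04,-0.11,-0.045],"yaw":0},
    {"linear":[-0.03,-0.16,-0.067],"yaw":0},
  ],
  gripper=0.6,
)

```text
t: 4.08
tool_pos: [0.4754, 0.1685, 0.2352]
orientation: [-1.207, 1.21, -1.202]
force: [0.4, 0.1, -0.3]
opening: 0.0459
```

```bash
python3 - <<'E'
from st import *
import cv2
to([.475,.06,.25])
for n in("scene","wrist"):
  im=robot.read_camera(n); cv2.imwrite(f"pics/{n}4.png",im)
a=cv2.imread("pics/scene4.png")[110:270,200:440];cv2.imwrite("pics/sc4.png",cv2.resize(a,None,fx=3,fy=3,interpolation=2))
E
```

```text
4.075 [0.4754 0.1685 0.2352] [ 0.395   0.1222 -0.3167] 0.045903427097642197
[[ 0.0039 -0.0005  1.    ]
 [-1.      0.0061  0.0039]
 [-0.0061 -1.     -0.0005]]
[0.475, 0.06, 0.25] -> [ 0.1084 -0.0155 -0.0008]
```

View pics/sc4.png

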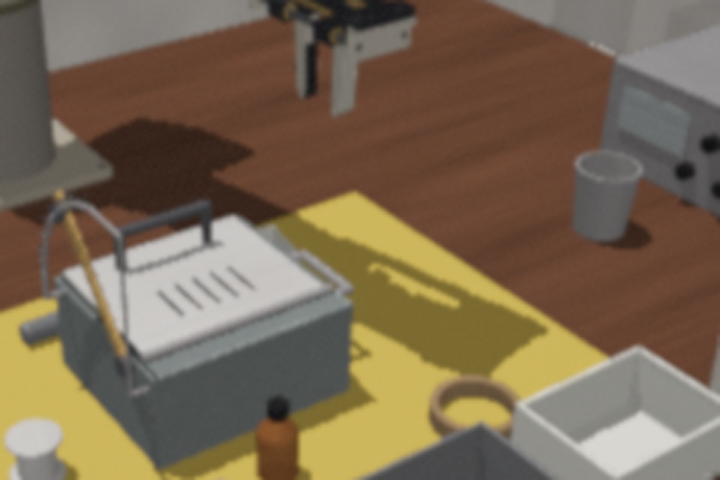

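View pics/wrist4.png

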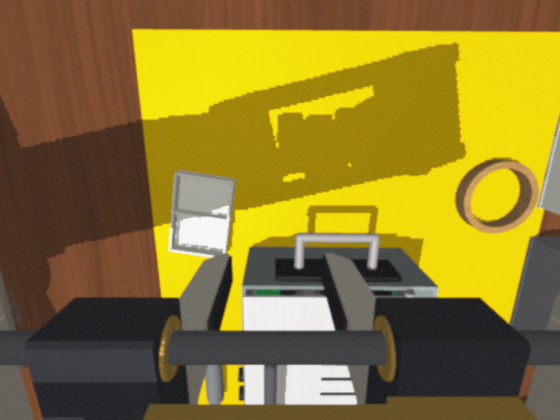

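Emit:
carry_out(
  increments=[
    {"linear":[0.06,-0.01,0],"yaw":0},
    {"linear":[0.12,-0.01,0],"yaw":0},
    {"linear":[0.17,-0.01,0],"yaw":0},
    {"linear":[0.191,-0.005,0],"yaw":0},
    {"linear":[0.191,0.03,0],"yaw":0},
  ],
  gripper=0.6,
)

```text
t: 4.8
tool_pos: [0.4804, -0.0249, 0.2109]
orientation: [-1.194, 1.202, -1.211]
force: [1.6, 0.4, -0.3]
opening: 0.0558
```

```bash
python3 - <<'E'
from st import *
import cv2
to([.4755,-.023,.143])
for n in("scene","side","wrist"):
  im=robot.read_camera(n); cv2.imwrite(f"pics/{n}5.png",im)
a=cv2.imread("pics/scene5.png")[110:250,180:390];b=cv2.imread("pics/side5.png")[110:250,190:350]
cv2.imwrite("pics/c5.png",cv2.resize(np.hstack([a,b]),None,fx=2.1,fy=2.1,interpolation=2))
E
```

```text
4.8 [ 0.4804 -0.0249  0.2109] [ 1.6073  0.3625 -0.3139] 0.05583025732060866
[[-0.0002  0.0141  0.9999]
 [-1.      0.0065 -0.0003]
 [-0.0065 -0.9999  0.0141]]
[0.4755, -0.023, 0.143] -> [-0.0014  0.0678 -0.0058]
```

View pics/c5.png

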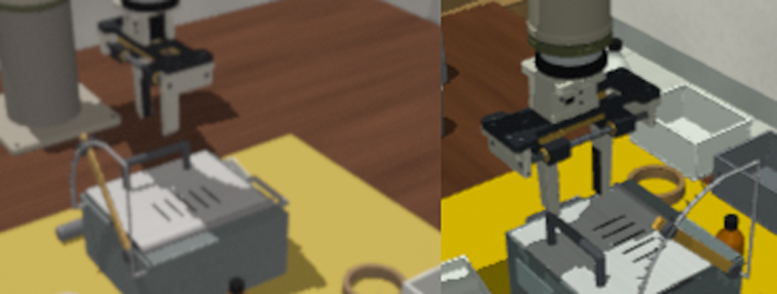

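View pics/wrist5.png

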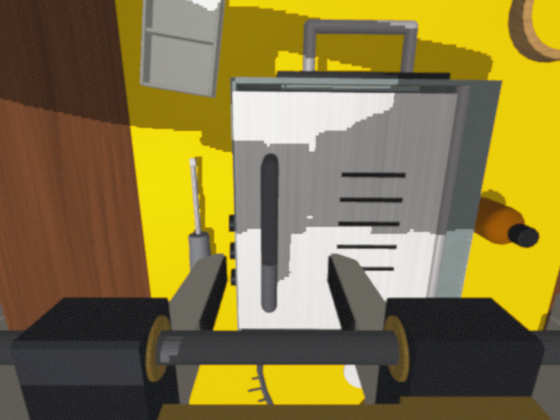

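```bash
python3 - <<'E'
from st import *
from h import *
W=robot.camera_params("wrist")
for l,u,v,z in(("b1",270,156,.153),("b2",268,310,.153),("FL",233,80,.105),("BL",499,82,.105),("h1",466,88,.11),("h2",436,328,.11),("dr1",306,25,.077),("dr2",416,25,.077)):print(l,onz(W,u,v,z))
to([.4755,-.023,.143])
E
```

```text
4.95 [ 0.4772 -0.0225  0.2072] [-1.1962 -0.1985 -0.065 ] 0.05557778856351343
[[ 0.0024  0.0048  1.    ]
 [-1.      0.0087  0.0023]
 [-0.0087 -1.      0.0049]]
b1 [0.4744 0.0361 0.153 ]
b2 [ 0.4725 -0.0775  0.153 ]
FL [0.4463 0.0865 0.105 ]
BL [0.6447 0.0857 0.105 ]
h1 [0.618 0.081 0.11 ]
h2 [ 0.6247 -0.124   0.11  ]
dr1 [0.5019 0.1298 0.077 ]
dr2 [0.5887 0.1301 0.077 ]
[0.4755, -0.023, 0.143] -> [ 0.0011  0.0642 -0.0021]
```

Emit:
carry_out(
  increments=[
    {"linear":[0,0.03,-0.003],"yaw":0},
    {"linear":[0,0.055,-0.003],"yaw":0},
    {"linear":[0,0.064,-0.003],"yaw":0},
    {"linear":[0,0.064,-0.003],"yaw":0},
  ],
)

```text
t: 5.45
tool_pos: [0.4747, -0.0218, 0.1437]
orientation: [-1.201, 1.208, -1.203]
force: [0.2, 0.1, -0.1]
opening: 0.0556
```

Emit:
carry_out(
  increments=[
    {"linear":[0,0,0],"yaw":0},
    {"linear":[0,0,0],"yaw":0},
    {"linear":[0,0,0],"yaw":0},
    {"linear":[0,0,0],"yaw":0},
  ],
  gripper=0,
  newtons=20,
)

```text
t: 5.95
tool_pos: [0.4748, -0.0218, 0.1439]
orientation: [-1.201, 1.207, -1.203]
force: [-0.8, -0.1, -0.1]
opening: 0.0207
```

```bash
python3 - <<'E'
from st import *
import cv2
for n in("scene","side"):
  im=robot.read_camera(n); cv2.imwrite(f"pics/{n}6.png",im)
a=cv2.imread("pics/scene6.png")[110:250,180:390];b=cv2.imread("pics/side6.png")[110:250,190:350]
cv2.imwrite("pics/c6.png",cv2.resize(np.hstack([a,b]),None,fx=2.1,fy=2.1,interpolation=2))
E
```

```text
5.95 [ 0.4748 -0.0218  0.1439] [-0.7545 -0.1483 -0.0981] 0.020693187088759914
[[ 0.0028  0.005   1.    ]
 [-1.      0.0085  0.0028]
 [-0.0085 -1.      0.005 ]]
```

View pics/c6.png

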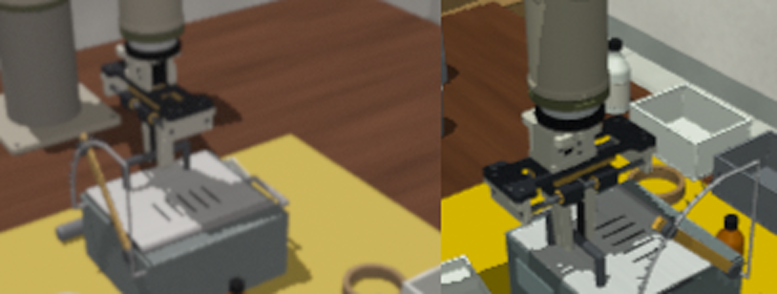

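Emit:
carry_out(
  increments=[
    {"linear":[0,0,0],"yaw":0},
    {"linear":[0,0,0],"yaw":0},
    {"linear":[0,0,0],"yaw":0},
  ],
)

```text
t: 6.42
tool_pos: [0.471, -0.0218, 0.1437]
orientation: [-1.207, 1.214, -1.199]
force: [-6.9, -0.7, 7.0]
opening: 0.0111
```

```bash
cat >arc.py <<'E'
from st import *
P0=np.array([.472,-.0218,.1437])
def q(th):
    a=np.arctan2(43,140)
    return P0+.14646*np.array([np.cos(a)-np.cos(a+th),0,np.sin(a+th)-np.sin(a)])
def cur():
    for th in np.arange(0,1.1,.01):pass
import sys
for th in map(float,sys.argv[1:]):
    print(th,R.T@(q(th)-s["tool_pos"]))
E
python3 arc.py .05 .1 .15 .2 .25
```

```text
6.425 [ 0.471  -0.0218  0.1437] [-6.8816 -0.7223  6.9819] 0.011118466558935607
[[ 0.0029 -0.0041  1.    ]
 [-1.      0.0086  0.0029]
 [-0.0086 -1.     -0.0041]]
0.05 [-0.0001 -0.007   0.0033]
0.1 [-0.0001 -0.0138  0.0059]
0.15 [-0.0002 -0.0205  0.0089]
0.2 [-0.0002 -0.027   0.0122]
0.25 [-0.0003 -0.0334  0.0158]
```

Emit:
carry_out(
  increments=[
    {"linear":[0,-0.007,0.003],"yaw":0},
    {"linear":[0,-0.0138,0.006],"yaw":0},
    {"linear":[0,-0.0205,0.009],"yaw":0},
    {"linear":[0,-0.027,0.0122],"yaw":0},
    {"linear":[0,-0.0334,0.0158],"yaw":0},
  ],
  gripper=0,
  newtons=30,
)

```text
t: 7.05
tool_pos: [0.485, -0.022, 0.1765]
orientation: [-1.211, 1.218, -1.196]
force: [-11.3, -0.3, 2.1]
opening: 0.0108
```

```bash
python3 arc.py .3 .35 .4 .45 .5
```

```text
7.05 [ 0.485  -0.022   0.1765] [-11.2608  -0.3284   2.1222] 0.010834405967458202
[[ 0.0027 -0.0096  1.    ]
 [-1.      0.0089  0.0028]
 [-0.009  -0.9999 -0.0095]]
0.3 [-0.0002 -0.0067  0.0059]
0.35 [-0.0002 -0.0127  0.0101]
0.4 [-0.0003 -0.0185  0.0146]
0.45 [-0.0003 -0.024   0.0194]
0.5 [-0.0004 -0.0293  0.0245]
```

Emit:
carry_out(
  increments=[
    {"linear":[0,-0.007,0.0042],"yaw":0},
    {"linear":[0,-0.013,0.0082],"yaw":0},
    {"linear":[0,-0.0188,0.0126],"yaw":0},
    {"linear":[0,-0.0243,0.0174],"yaw":0},
    {"linear":[0,-0.0295,0.0225],"yaw":0},
  ],
)

```text
t: 7.68
tool_pos: [0.5071, -0.0222, 0.2065]
orientation: [-1.213, 1.22, -1.195]
force: [-11.1, -0.0, 5.2]
opening: 0.0108
```

```bash
python3 arc.py .55 .6 .65 .7 .74; python3 - <<'E'
from st import *
import cv2
for n in("scene","side"):
  im=robot.read_camera(n); cv2.imwrite(f"pics/{n}7.png",im)
a=cv2.imread("pics/scene7.png")[110:250,180:390];b=cv2.imread("pics/side7.png")[110:250,190:350]
cv2.imwrite("pics/c7.png",cv2.resize(np.hstack([a,b]),None,fx=2.1,fy=2.1,interpolation=2))
E
```

```text
7.675 [ 0.5071 -0.0222  0.2065] [-11.1275  -0.0079   5.1918] 0.01078465452158334
[[ 0.0028 -0.0118  0.9999]
 [-1.      0.0089  0.0029]
 [-0.009  -0.9999 -0.0118]]
0.55 [-0.0004 -0.0042  0.008 ]
0.6 [-0.0004 -0.0089  0.0135]
0.65 [-0.0004 -0.0134  0.0193]
0.7 [-0.0004 -0.0176  0.0253]
0.74 [-0.0004 -0.0208  0.0303]
7.675 [ 0.5071 -0.0222  0.2065] [-11.1275  -0.0079   5.1918] 0.01078465452158334
[[ 0.0028 -0.0118  0.9999]
 [-1.      0.0089  0.0029]
 [-0.009  -0.9999 -0.0118]]
```

View pics/c7.png

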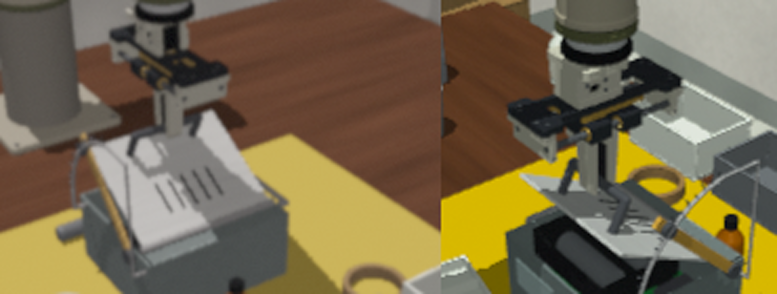

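Emit:
carry_out(
  increments=[
    {"linear":[0,-0.0045,0.005],"yaw":0},
    {"linear":[0,-0.009,0.0103],"yaw":0},
    {"linear":[0,-0.0135,0.016],"yaw":0},
    {"linear":[0,-0.0178,0.022],"yaw":0},
    {"linear":[0,-0.021,0.027],"yaw":0},
  ],
)

```text
t: 8.4
tool_pos: [0.5352, -0.0224, 0.2299]
orientation: [-1.212, 1.218, -1.196]
force: [-9.3, -0.0, 8.3]
opening: 0.011
```

```bash
python3 arc.py .74 .79 .8; python3 - <<'E'
from st import *
import cv2
for n in("scene","side","wrist"):
  im=robot.read_camera(n); cv2.imwrite(f"pics/{n}8.png",im)
a=cv2.imread("pics/scene8.png")[140:250,190:300];b=cv2.imread("pics/side8.png")[160:270,220:350]
cv2.imwrite("pics/c8.png",cv2.resize(np.hstack([a,b]),None,fx=3.3,fy=3.3,interpolation=2))
E
```

```text
8.4 [ 0.5352 -0.0224  0.2299] [-9.3103 -0.0323  8.3301] 0.01103946437042413
[[ 0.0028 -0.01    0.9999]
 [-1.      0.0085  0.0029]
 [-0.0085 -0.9999 -0.01  ]]
0.74 [-0.0006  0.003   0.0025]
0.79 [-0.0006 -0.0006  0.0089]
0.8 [-0.0006 -0.0013  0.0101]
8.4 [ 0.5352 -0.0224  0.2299] [-9.3103 -0.0323  8.3301] 0.01103946437042413
[[ 0.0028 -0.01    0.9999]
 [-1.      0.0085  0.0029]
 [-0.0085 -0.9999 -0.01  ]]
```

View pics/c8.png

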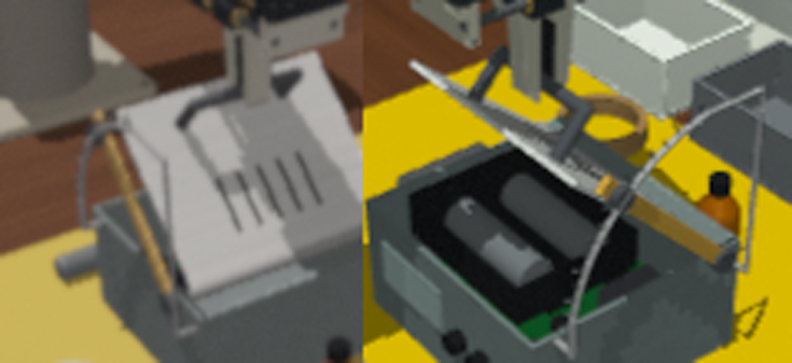

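View pics/wrist8.png

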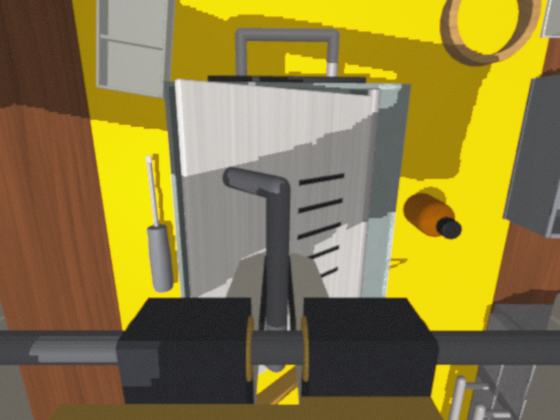

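```bash
python3 - <<'E'
import cv2
a=cv2.imread("pics/scene8.png")[165:235,205:265];cv2.imwrite("pics/z8a.png",cv2.resize(a,None,fx=8,fy=8,interpolation=cv2.INTER_CUBIC))
b=cv2.imread("pics/side8.png")[175:245,270:350];cv2.imwrite("pics/z8b.png",cv2.resize(b,None,fx=8,fy=8,interpolation=cv2.INTER_CUBIC))
E
```

```text
(no output)
```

View pics/z8a.png

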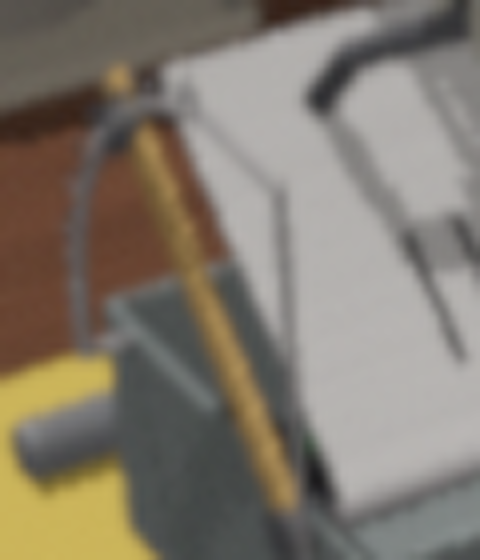

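View pics/z8b.png

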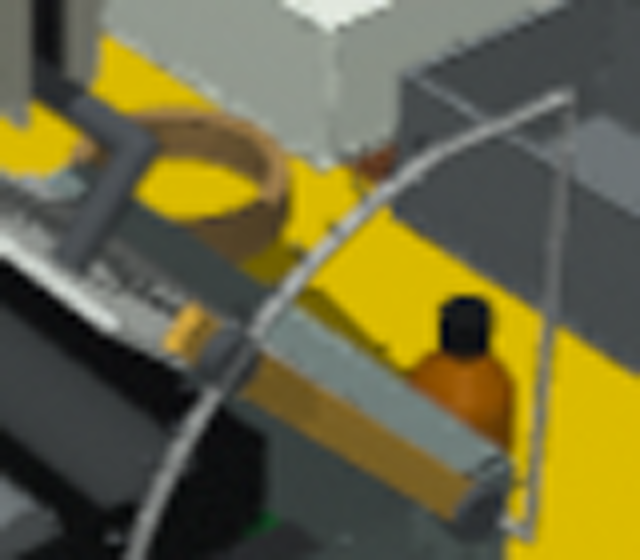

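```bash
python3 - <<'E'
from h import *
from plant import robot
import cv2
np.set_printoptions(precision=3,suppress=True)
im=cv2.imread("pics/scene8.png");S=robot.camera_params("scene")
h=cv2.cvtColor(im,cv2.COLOR_BGR2HSV)
for v in range(172,230,3):
    r=h[v,205:265]
    b=[205+i for i in range(60) if r[i][2]>150 and r[i][1]<40]
    a=[205+i for i in range(60) if 10<=r[i][0]<=24 and r[i][1]>110 and r[i][2]>115]
    print(v,"cover",b[:3],"arm",a)
E
```

```text
172 cover [229, 230, 231] arm []
175 cover [226, 227, 229] arm [219]
178 cover [230, 231, 232] arm []
181 cover [228, 229, 230] arm [223]
184 cover [229, 230, 231] arm [222, 223, 224, 225]
187 cover [231, 232, 233] arm [223, 224, 225, 226]
190 cover [232, 233, 234] arm [225, 226, 227]
193 cover [233, 234, 235] arm [226, 227, 228, 229]
196 cover [235, 236, 237] arm [226, 227, 228, 229]
199 cover [236, 237, 238] arm [228, 229]
202 cover [237, 238, 239] arm [229, 230, 231]
205 cover [239, 242, 243] arm [230, 231, 232]
208 cover [242, 243, 244] arm [231, 232, 233]
211 cover [242, 243, 244] arm [205, 206, 207, 208, 209, 210, 211, 212, 213, 214, 215, 216, 217, 218, 233, 234, 235]
214 cover [243, 244, 245] arm [205, 206, 207, 208, 209, 210, 211, 212, 213, 214, 234, 235, 236]
217 cover [244, 245, 246] arm [205, 206, 235, 236, 237]
220 cover [245, 246, 247] arm [205, 206, 236, 237, 238, 239]
223 cover [247, 248, 249] arm [205, 206, 207, 217, 218, 219, 237, 238, 239, 240]
226 cover [248, 249, 250] arm [205, 206, 207, 208, 209, 210, 211, 212, 213, 214, 215, 216, 217, 218, 219, 220, 239, 240]
229 cover [] arm [205, 206, 207, 208, 209, 210, 211, 212, 213, 214, 215, 216, 217, 218, 219, 220]
```

```bash
cat >cmp.py <<'E'
from h import *
from plant import robot
import cv2,sys
np.set_printoptions(precision=3,suppress=True)
S=robot.camera_params("scene");n=np.array([-.01,1,0]);c0=np.array([.545,-.022,0])
h=cv2.cvtColor(cv2.imread(sys.argv[1]),cv2.COLOR_BGR2HSV)
C=[];A=[]
for v in range(181,228):
    r=h[v,205:265]
    b=[205+i for i in range(60) if r[i][2]>150 and r[i][1]<40]
    a=[205+i for i in range(16,60) if 10<=r[i][0]<=24 and r[i][1]>110 and r[i][2]>115]
    if b:C.append((b[0]-.5,v))
    if len(a)>1:A.append((np.mean(a),v))
for nm,P,y in(("cover",C,-.1),("arm",A,-.12)):
    vx,vy,x0,y0=cv2.fitLine(np.float32(P),cv2.DIST_HUBER,0,.01,.01).ravel()
    if vy<0:vx,vy=-vx,-vy
    X=[plane(S,x0+vx*q,y0+vy*q,n,n@c0+y) for q in(-25,25)];d=X[0]-X[1]
    # height of line at hinge x
    xh=.617; zh=X[1][2]+(xh-X[1][0])*d[2]/d[0]
    print(nm,"slope",vx/vy,X,"ang",np.arctan2(d[2],-d[0]),"z at hinge",zh)
E
python3 cmp.py pics/scene8.png
```

```text
cover slope 0.44184119 [array([ 0.515, -0.122,  0.182]), array([ 0.616, -0.121,  0.088])] ang 0.7542216248561723 z at hinge 0.08637143660019962
arm slope 0.38259163 [array([ 0.501, -0.142,  0.215]), array([ 0.587, -0.142,  0.11 ])] ang 0.8843785487726658 z at hinge 0.07287210454516894
```

```bash
python3 - <<'E'
from h import *
from plant import robot
np.set_printoptions(precision=4,suppress=True)
S,D=[robot.camera_params(n) for n in("scene","side")]
def trv(a,b):
    (c1,d1),(c2,d2)=a,b
    A=np.c_[d1,-d2];s=np.linalg.lstsq(A,c2-c1,rcond=None)[0];p,q=c1+s[0]*d1,c2+s[1]*d2
    return (p+q)/2,np.linalg.norm(p-q)
print(trv(ray(S,225.4,174.3),ray(D,285.8,217)))
print(trv(ray(S,219.5,173.7),ray(D,294,215.5)))
# predicted
for H in (.615,.618):
  for th in (.7,.75,.8,.85,.9):
    c=np.array([H-.166*np.cos(th)+.003*np.sin(th),-.122,.108+.166*np.sin(th)+.003*np.cos(th)])
    t=np.array([H+.001-.168*np.cos(th),-.142,.108+.168*np.sin(th)])
    print(H,th,"cover",proj(S,c),proj(D,c),"tip",proj(S,t),proj(D,t))
E
python3 - <<'E'
import cv2
b=cv2.imread("pics/side8.png")[195:245,265:345];cv2.imwrite("pics/z8c.png",cv2.resize(b,None,fx=10,fy=10,interpolation=cv2.INTER_CUBIC))
E
```

```text
(array([ 0.4895, -0.1255,  0.2179]), np.float64(0.002523074106455909))
(array([ 0.4965, -0.1455,  0.2297]), np.float64(0.0014524397963957447))
0.615 0.7 cover [226.3886 174.6209] [284.6771 215.9495] tip [219.4756 176.5704] [289.5475 220.9251]
0.615 0.75 cover [227.1594 173.4868] [286.6562 212.8008] tip [220.1943 175.3788] [291.5426 217.6794]
0.615 0.8 cover [227.9986 172.4753] [288.74   209.7058] tip [220.9824 174.3106] [293.6459 214.4834]
0.615 0.85 cover [228.9055 171.5912] [290.9214 206.6751] tip [221.8392 173.3705] [295.8503 211.3483]
0.615 0.9 cover [229.8792 170.8392] [293.193  203.7194] tip [222.7641 172.5634] [298.1481 208.2849]
0.618 0.7 cover [226.8901 175.0594] [285.7223 215.4565] tip [219.9676 177.015 ] [290.5997 220.4174]
0.618 0.75 cover [227.6655 173.9259] [287.699  212.3123] tip [220.6907 175.8241] [292.5925 217.1765]
0.618 0.8 cover [228.5095 172.9154] [289.78   209.2219] tip [221.4834 174.7567] [294.693  213.9852]
0.618 0.85 cover [229.4214 172.0325] [291.9581 206.1959] tip [222.3452 173.8178] [296.8941 210.8549]
0.618 0.9 cover [230.4002 171.282 ] [294.2258 203.2448] tip [223.2751 173.0122] [299.1881 207.7964]
```

View pics/z8c.png

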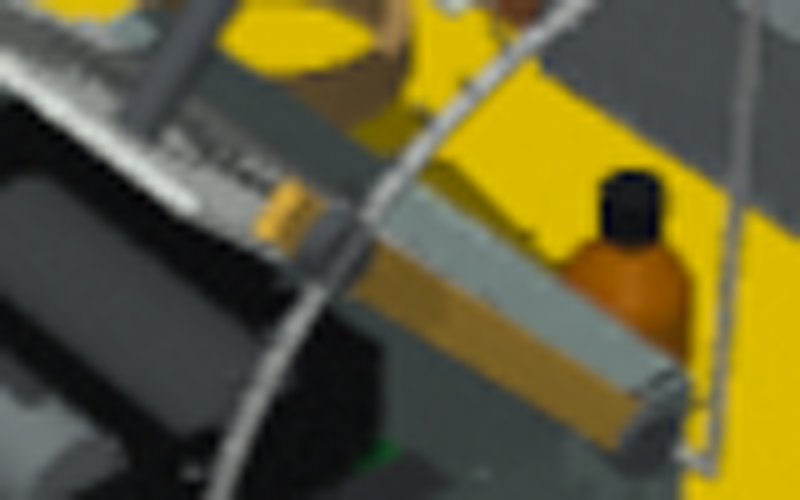

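Emit:
carry_out(
  increments=[
    {"linear":[0,-0.002,0.0035],"yaw":0},
    {"linear":[0,-0.0035,0.0065],"yaw":0},
    {"linear":[0,-0.005,0.009],"yaw":0},
    {"linear":[0,-0.005,0.009],"yaw":0},
  ],
)

```text
t: 9.05
tool_pos: [0.5449, -0.0225, 0.2358]
orientation: [-1.211, 1.217, -1.197]
force: [-5.5, 0.1, 3.9]
opening: 0.0109
```

```bash
python3 - <<'E'
from st import *
import cv2
for n in("scene","side"):
  im=robot.read_camera(n); cv2.imwrite(f"pics/{n}9.png",im)
s=robot.read_state();print(s["tool_pos"],s["force"])
b=cv2.imread("pics/side9.png")[195:245,265:345];cv2.imwrite("pics/z9c.png",cv2.resize(b,None,fx=10,fy=10,interpolation=cv2.INTER_CUBIC))
a=cv2.imread("pics/scene9.png")[165:235,205:265];cv2.imwrite("pics/z9a.png",cv2.resize(a,None,fx=8,fy=8,interpolation=cv2.INTER_CUBIC))
E
python3 cmp.py pics/scene9.png
```

```text
9.05 [ 0.5449 -0.0225  0.2358] [-5.4982  0.0535  3.8711] 0.010850571141763257
[[ 0.0028 -0.0085  1.    ]
 [-1.      0.0083  0.0029]
 [-0.0083 -0.9999 -0.0085]]
[ 0.5448 -0.0225  0.2358] [-5.7694 -0.8292  5.1006]
cover slope 0.40909037 [array([ 0.519, -0.122,  0.19 ]), array([ 0.612, -0.121,  0.089])] ang 0.8258197172109742 z at hinge 0.0839161807966673
arm slope 0.3787751 [array([ 0.502, -0.142,  0.216]), array([ 0.587, -0.142,  0.11 ])] ang 0.8934261560232502 z at hinge 0.07230081967889881
```

View pics/z9c.png

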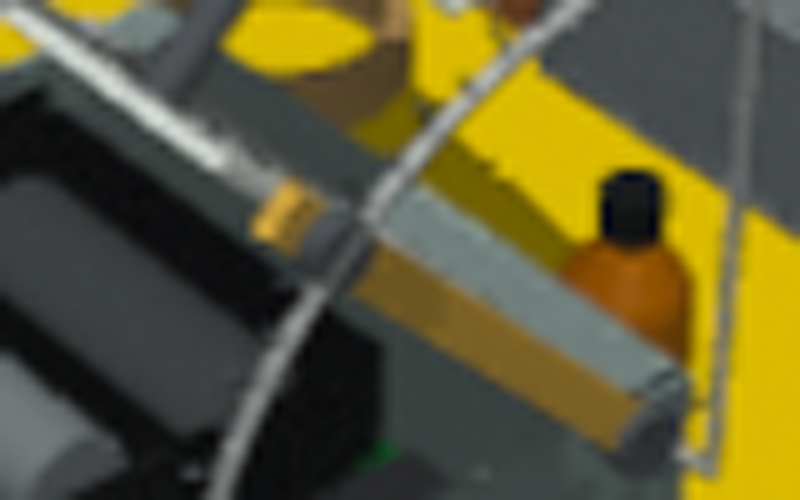

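View pics/z9a.png

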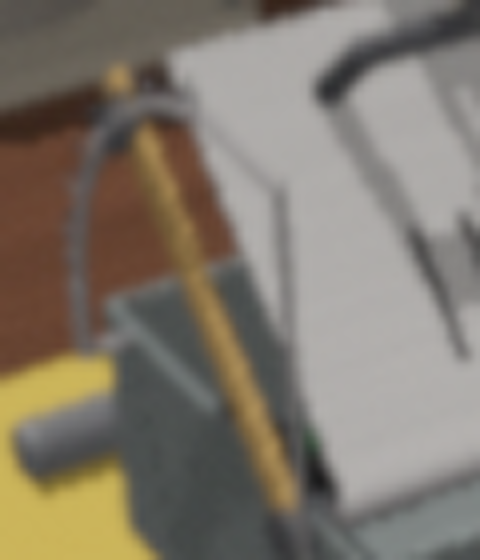

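```bash
cat >sub.py <<'E'
from h import *
from plant import robot
import cv2,sys
np.set_printoptions(precision=2,suppress=True)
S=robot.camera_params("scene");n=np.array([-.01,1,0]);c0=np.array([.545,-.022,0])
im=cv2.imread(sys.argv[1]).astype(float)
B=im[:,:,0]
def cross(row,lo,hi):  # subpixel 50% crossing of rising blue channel
    r=B[row,lo:hi]; top=np.median(B[row,hi:hi+5]); bot=r[:4].min()
    t=(top+bot)/2
    for i in range(len(r)-1,0,-1):
        if r[i-1]<t<=r[i]: return lo+i-1+(t-r[i-1])/(r[i]-r[i-1])
C=[];A=[]
for v in list(range(180,203))+list(range(214,228)):
    g=225.5+(v-172.5)*.41
    x=cross(v,int(g-6),int(g+7))
    if x:C.append((x,v))
for v in range(186,226):
    g=219.4+(v-173.6)*.388
    u=np.arange(int(g-5),int(g+6)); w=im[v,u,2]-im[v,u,0]
    bg=np.interp(u,[u[0],u[-1]],[w[0],w[-1]]);w=np.clip(w-bg,0,None)
    # steepest edges
    if w.sum()>0:A.append(((u*w).sum()/w.sum(),v))
for nm,P,y in(("cover",C,-.1),("arm",A,-.12)):
    P=np.float32(P);print(nm,P[::3,0],P[::3,1])
    k,b=np.polyfit(P[:,1],P[:,0],1)
    for _ in range(4):
        r=P[:,0]-k*P[:,1]-b;m=abs(r)<max(1.0*1.5*np.median(abs(r)),.3);k,b=np.polyfit(P[m,1],P[m,0],1)
    X=[plane(S,k*q+b,q,n,n@c0+y) for q in(180,225)];d=X[0]-X[1]
    print(nm,"slope %.3f"%k,m.sum(),len(P),"rms",r[m].std(),"ang %.3f"%np.arctan2(d[2],-d[0]))
E
python3 sub.py pics/scene9.png;python3 sub.py pics/scene8.png
```

```text
cover [228.53 229.57 230.57 231.73 233.08 234.16 235.48 236.65 242.58 243.54
 244.95 246.1  246.37] [180. 183. 186. 189. 192. 195. 198. 201. 215. 218. 221. 224. 227.]
cover slope 0.407 33 37 rms 0.13057875569131258 ang 0.830
arm [224.38 225.62 226.92 227.61 228.23 229.72 230.9  232.11 233.49 234.55
 235.82 237.11 238.14 239.44] [186. 189. 192. 195. 198. 201. 204. 207. 210. 213. 216. 219. 222. 225.]
arm slope 0.385 35 40 rms 0.15665389719195325 ang 0.878
cover [227.01 227.94 229.08 230.53 231.78 232.99 234.48 235.73 242.03 243.07
 244.77 245.81 246.23] [180. 183. 186. 189. 192. 195. 198. 201. 215. 218. 221. 224. 227.]
cover slope 0.440 31 37 rms 0.13239649143945056 ang 0.758
arm [224.84 225.92 226.99 227.9  228.23 229.65 230.9  232.11 233.48 234.56
 235.76 237.15 238.18 239.43] [186. 189. 192. 195. 198. 201. 204. 207. 210. 213. 216. 219. 222. 225.]
arm slope 0.380 28 40 rms 0.16623167436379066 ang 0.890
```

```bash
python3 - <<'E'
from h import *
from plant import robot
import cv2
np.set_printoptions(precision=3,suppress=True)
D=robot.camera_params("side")
c=ray(D,0,0)[0];print("cam",c)
psi=.01;H=.616
def ang(u,v,y=None,r=None,HH=H):
    c,d=ray(D,u,v)
    ex=np.array([np.cos(psi),np.sin(psi),0]);ey=np.array([-np.sin(psi),np.cos(psi),0]);o=np.array([HH,-.022,.108])
    a=np.array([(c-o)@ex,c[2]-o[2]]);b=np.array([d@ex,d[2]])
    if y is not None:
        t=(y-(c-o)@ey)/(d@ey)
    else:
        A,Bq,Cq=b@b,2*a@b,a@a-r*r;disc=Bq*Bq-4*A*Cq
        if disc<0:return "miss"
        ts=[(-Bq-s*np.sqrt(disc))/2/A for s in(1,-1)]
        return [ (round(float(np.arctan2((a+t*b)[1],-(a+t*b)[0])),3), round(float((c+t*d-o)@ey),3)) for t in ts]
    p=a+t*b;return np.arctan2(p[1],-p[0]),np.hypot(*p)
px=lambda x,y:(265+x/10-.5,195+y/10-.5)
for HH in(.614,.617):
  print("strip9",[ang(*px(x,10+.711*(x-10)),r=.166,HH=HH)[0] for x in(20,80,140,200)])
  print("corner9",ang(*px(228,165),y=-.1,HH=HH),ang(*px(228,165),r=.166,HH=HH))
  print("corner8",ang(*px(200,206),y=-.1,HH=HH),"strip8",[ang(*px(x,y),r=.166,HH=HH)[0] for x,y in((10,68),(100,132),(190,200))])
  for y in(-.12,-.123):
    print("arm",y,[ang(*px(x,y0),y=y,HH=HH) for x,y0 in((277,207),(277,219.6),(450,322.6),(560,385))])
E
python3 - <<'E'
import cv2,numpy as np
a=[cv2.imread(f"pics/side{i}.png")[165:245,235:335] for i in(8,9)]
cv2.imwrite("pics/z9d.png",cv2.resize(np.vstack(a)[80:],None,fx=8,fy=7.5,interpolation=cv2.INTER_NEAREST) if 0 else cv2.resize(a[1],None,fx=7.4,fy=7.4,interpolation=cv2.INTER_NEAREST))
E
```

```text
cam [-0.016 -0.74   0.798]
strip9 [(0.795, -0.021), (0.795, -0.044), (0.794, -0.066), (0.793, -0.088)]
corner9 (np.float64(0.7935427827275356), np.float64(0.16911733152612043)) [(0.793, -0.098), (-2.271, 0.166)]
corner8 (np.float64(0.7286429973685686), np.float64(0.1696856148274271)) strip8 [(0.729, -0.027), (0.729, -0.061), (0.725, -0.094)]
arm -0.12 [(np.float64(0.7861268251179706), np.float64(0.1718274574842467)), (np.float64(0.7720976616135798), np.float64(0.16936044824258464)), (np.float64(0.7577863330849163), np.float64(0.09288662510188282)), (np.float64(0.7319217376978888), np.float64(0.04000906393585879))]
arm -0.123 [(np.float64(0.7871741418341239), np.float64(0.1757179373796467)), (np.float64(0.7735453214801881), np.float64(0.17326048052310603)), (np.float64(0.7610682291623116), np.float64(0.09717094953791737)), (np.float64(0.7418374566883756), np.float64(0.04455351757691429))]
strip9 [(0.782, -0.02), (0.781, -0.042), (0.781, -0.064), (0.78, -0.086)]
corner9 (np.float64(0.7810653584405595), np.float64(0.17127230657212986)) [(0.779, -0.096), (-2.258, 0.167)]
corner8 (np.float64(0.717053408272351), np.float64(0.17197284538850505)) strip8 [(0.715, -0.025), (0.715, -0.059), (0.711, -0.092)]
arm -0.12 [(np.float64(0.7739372600196784), np.float64(0.17399895543949567)), (np.float64(0.759913349907588), np.float64(0.17156141976664807)), (np.float64(0.7361443807632002), np.float64(0.09513070878519214)), (np.float64(0.6846509883471525), np.float64(0.0423333372827018))]
arm -0.123 [(np.float64(0.7752383087593662), np.float64(0.17788695728006573)), (np.float64(0.7616135813007026), np.float64(0.1754581786034934)), (np.float64(0.7402842458631923), np.float64(0.09940745741417391)), (np.float64(0.6986505124006224), np.float64(0.04685424287295578))]
```

View pics/z9d.png

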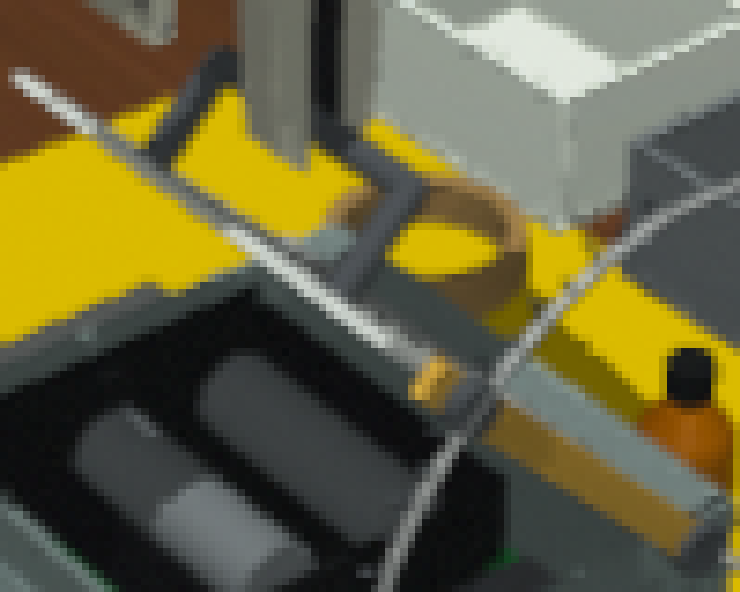

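Emit:
carry_out(
  increments=[
    {"linear":[0,-0.001,0.0015],"yaw":0},
    {"linear":[0,-0.001,0.0015],"yaw":0},
    {"linear":[0,-0.001,0.0015],"yaw":0},
    {"linear":[0,-0.001,0.0015],"yaw":0},
    {"linear":[0,-0.001,0.0015],"yaw":0},
  ],
)

```text
t: 9.78
tool_pos: [0.5463, -0.0225, 0.2367]
orientation: [-1.211, 1.217, -1.197]
force: [-3.3, -0.1, -1.2]
opening: 0.0107
```

```bash
python3 - <<'E'
from st import *
import cv2
for i in range(3):
  im=robot.read_camera("scene");cv2.imwrite(f"pics/scene{10+i}.png",im)
  q=robot.read_state();print(q["t"],q["tool_pos"],q["force"],q["opening"],abs(q["dq"]).max())
im=robot.read_camera("side");cv2.imwrite("pics/side10.png",im)
cv2.imwrite("pics/z10.png",cv2.resize(im[165:245,235:335],None,fx=7.4,fy=7.4,interpolation=cv2.INTER_CUBIC))
E
python3 sub.py pics/scene12.png|grep slope
```

```text
9.775 [ 0.5463 -0.0225  0.2367] [-3.3055 -0.1022 -1.2482] 0.010727273394778742
[[ 0.0028 -0.0085  1.    ]
 [-1.      0.0082  0.0029]
 [-0.0082 -0.9999 -0.0085]]
9.825 [ 0.5463 -0.0225  0.2367] [-2.2142 -0.3622 -1.2586] 0.010831474089700137 0.0021736946714953666
9.875 [ 0.5463 -0.0225  0.2367] [-2.1491 -1.2509 -0.7479] 0.010686442739639024 0.0009811817958681357
9.925 [ 0.5462 -0.0225  0.2366] [-2.781  -0.1382 -0.5576] 0.010878156266687028 0.0009135413821449229
cover slope 0.403 33 37 rms 0.13160715714836638 ang 0.840
arm slope 0.389 36 40 rms 0.15738240052953384 ang 0.870
```

View pics/z10.png

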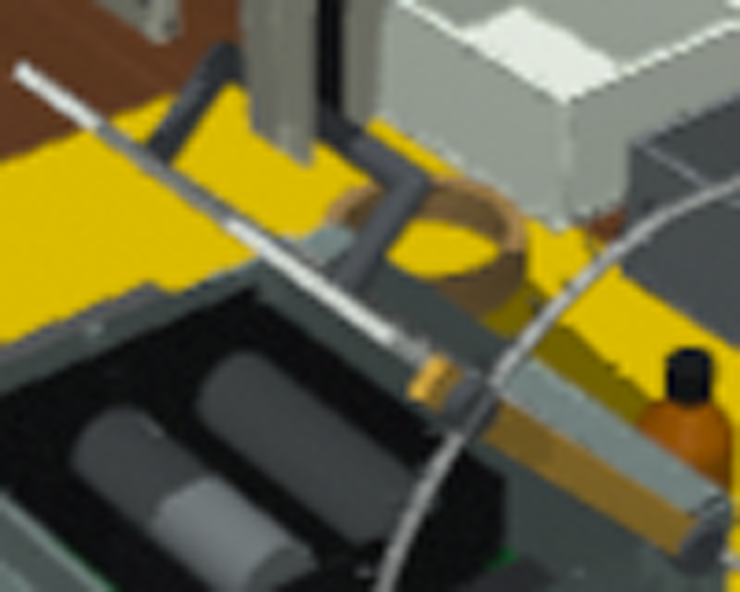

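View pics/scene12.png

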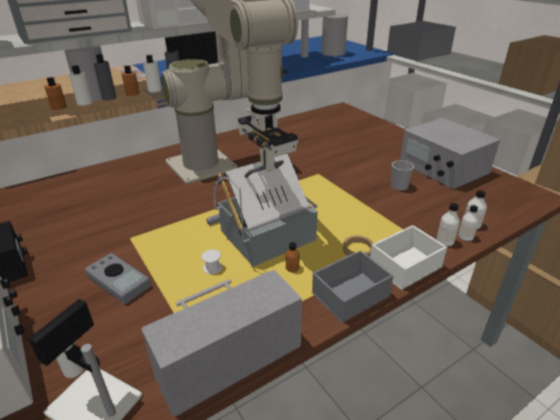

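```bash
python3 -c "
from plant import robot
print(robot.close_job())"
```

```text
the job is handed in; nothing more can be done
None
```

The drawer is home, the cover is up at about the index arm's angle and held in the gripper, and the job is handed in at about 10 s. No verdict was reported.

- **Drawer:** With the cover down, I pushed the handle with the closed fingers until it hit the stop. The force rose from about 2 N to 19 N with no further travel, and the next pictures showed the drawer shut.
- **Cover:** I gripped the handle bar with 30 N set and swung the cover up along its arc. At the last reading the arm was still, the fingers were on the bar (opening about 11 mm) and the outside force was about 3 N.
- **Angle check:** The two cameras disagree slightly. By edge slope in the scene view, the cover is about 0.03 rad below the arm (0.84 against 0.87). In the side view it is level to about 0.03 rad above; I measured about 0.79 against 0.77–0.79 before a last 0.01 rad raise. I left it between the two readings, both within the 0.07 rad tolerance.
- **Other things on the bench:** In the last pictures the index arm and the other bench items in view looked unmoved. I checked this by eye only.

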